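# Clip the hand lens back on its rail

### The arm

A 6-joint arm with a two-finger parallel gripper is mounted at the origin on the work surface; the furniture and walls round the work are solid. World frame = base frame: x ahead of the robot, y to its left, z up, the work surface at z = 0. Lengths are in m, angles in rad, forces in N, time in s.
With the tool pointing down it reaches from about 0.325 to 0.9 m from the base axis. Payload 6.1 kg.
Tool frame: the origin (TCP) lies at the very end of the fingers, on their centre line; the grasp point (between the pads) lies 19 mm behind it; z points along the fingers, y is the line along which they close (so a half turn about z gives the same grasp; the last joint's range is limited). The gripper opens to 87 mm and grips with 3 to 60 N. Pads are 19 mm wide; open, the fingers measure 117 mm over their backs; the gripper's body (75 mm by 190 mm) begins 51 mm behind the grasp point.
Start: joints at [-1.24, 0.22, 1.526, -0, 1.395, -0.126], TCP at [0.276, -0.561, 0.223] pointing down, gripper open.
Joint ranges: [-2.98, 2.98], [-0.91, 2.08], [0.09, 2.57], [-1.24, 4.39], [0.2, 2.65], [-2.68, 2.68]. Speed limits (rad/s): [2.57, 2.57, 3.01, 3.14, 3.14, 3.14].

### API

Orientations are given as a 3x3 rotation matrix whose columns are the frame's x, y, z axes.
In Python, from workcell import robot gives the robot as it stands.
- The arm moves only by the shell command python3 -m crank 'ROWS' [FORCE]. ROWS is text: rows parted by semicolons, each of 5 numbers parted by spaces: the closure in counts, from 0 (fully open) to 255 (shut), then the shift along the tool's x, y, z in m, then the turn about the tool's z in rad. In form: jaw dx dy dz turn; .... A call has 1 to 12 rows; each row is the pose to reach, as a shift and turn from the pose commanded when the call began, along the tool's axes at that moment; what a row does not reach only later rows make up. A row lasts 1/10 s, in which the tool goes at most 50 mm and 8.59 degrees, less where a joint would pass 70% of its speed; a pose out of reach is approached as far as the arm can. A call with a gripper value outside its range is refused whole. The fingers move at their own pace and stop on an object; FORCE is the grip in N (left out, the last holds). Time passes only in rows, so rows that repeat a pose let the fingers close. It gives the time, the measured TCP pose, the force, the opening and the grip force at its end, in the units of the state.
- robot.state(): the state, without advancing time (a new reading comes with each control period).
- robot.capture(name): name is "scene" or "side" or "wrist"; returns the picture (480x640x3 uint8, blue, green, red); there is no depth.
- robot.camera_model(name): a dict with "camera_matrix" (3x3 intrinsics, pixels), "distortion" ([k1, k2, p1, p2, k3] as OpenCV has them; the pictures are not rectified), "R" (3x3) and "t" (3): a world point X has camera coordinates R X + t; the wrist camera has in their place "mount" (4x4, takes a point from camera to tool coordinates, whose origin is the TCP and whose axes are the flange's). Camera axes: x right, y down, z forward; pixel columns grow to the right and rows downward; lengths in m; the calibration is good to about 2 mm. A picture is of the moment at which its call begins: read the wrist's pose just before it. camera_model takes no time and is no camera call.
- robot.close_job(): hands the job in; it is judged then, once.
The state is a dict: "t": time; "joint_positions": joint angles; "joint_velocities": joint speeds; "joint_efforts": joint torques, N m; "eef_pos": TCP position; "ee_rot": TCP orientation; "force": force on the tool from outside, world axes, zero at the start; "moment": the same for the moment, N m; "opening": finger opening in m; "finger_force": force on a finger pad.
Only numpy, scipy, OpenCV 4.12 (cv2) and the standard library are available. Lean on these libraries where they do the work, as an engineer would, in place of code of your own. Each camera call takes 0.05 s, during which the arm holds its last target. There are 200 camera calls.

### The job

The rail on the bench keeps the hand lenses: each hangs by the steel snap hook on its handle end from one of four eye rings. Pick up the hand lens that lies on the bench, press the sprung gate of its hook sideways against the one empty eye ring until the ring is inside the hook and the gate has snapped shut behind it, and let go so that the lens hangs there. Give it a few seconds for the worst of its swinging to die down. Do not knock the lenses hanging beside it.

Things in the scene. Friction and masses are not known exactly. Their poses are not given: they have to be found in the camera images.
- lens_handle (a point): The loose hand lens, lying flat on the bench, about 85 g: black handle of 12 x 12 mm section, round glass 62 mm across at one end, steel snap hook at the other. This point: on the handle's axis, half-way up, near the balance point; best grip. Axes: y along the handle to the hook (bare handle -27 to +48 mm, glass centre at -59 mm), x to the side that has the hook's gate, z up as it lies.
- hook_bow (a point): Inside of the hook's round end, on the loose lens: where the middle of the ring's bar lies once the lens hangs. 101 mm from lens_handle along +y, same axes. The hook is 4.4 mm wire in the x-y plane, 26 mm wide, its end 7 mm beyond this point; plain spine at x = -11 mm, gate at x = +11 mm from its hinge (y = -31 mm) to the nose (y = -8 mm).
- hook_gate (a point): On the hook's gate (4 mm rod), 15 mm below hook_bow and 11 mm to its +x side, same axes; does not swing with the gate. Here the ring's bar should meet the gate (3 mm either way along y will do) and push it toward -x until the bar is 8 to 10 mm in, past the nose; drawing the hook back toward its handle (-y) then brings the bar into the round end and the gate springs shut.
- gate (a joint): Angle of the hook's sprung gate: 0 shut on the nose, growing as it is pressed inward, stop at 0.85. Pressing it open takes about 1 to 2 N on its free half; it springs back by itself.
- eye_centre (a point): Centre of the empty eye ring, 275 mm above the bench. Fixed steel ring of 5 mm bar, 28 mm inside, 38 mm outside, standing in this frame's x-z plane: x level, from the robot's side to the rail, y along the rail, z up. The hook's nose goes through it along y. Four rings stand 85 mm apart along y; the empty one is the second or the third.
- lens_rail: The rail: flat aluminium bar 350 mm long along y, 30 mm high, 10 mm thick, on two round posts with grey foot plates (130 x 52 mm, at y = -160 and +160 mm). Origin on the bench below the middle of the row of ring centres; axes as eye_centre. The bar's face is 40 mm behind the ring centres (+x), at their height. Open space below the bar and in front of the rings.
- hung_left_glass (a point): Centre of the glass of the hand lens that hangs from the leftmost ring (+y end of the rail). Same model as the loose one: 62 mm wide and 12 mm thick, its lower rim 192 mm below the ring's bottom bar; it hangs free and swings if touched.
- hung_right_glass (a point): Centre of the glass of the hand lens that hangs from the rightmost ring (-y end of the rail). Same model as the loose one: 62 mm wide and 12 mm thick, its lower rim 192 mm below the ring's bottom bar; it hangs free and swings if touched.
- hung_middle_glass (a point): Centre of the glass of the hand lens that hangs from the other inner ring, next to the empty one. Same model as the loose one: 62 mm wide and 12 mm thick, its lower rim 192 mm below the ring's bottom bar; it hangs free and swings if touched.

How it is judged:
On the way:
1. the gate is pressed open at the empty eye ring (value of joint gate above 0.25 rad and distance between hook_bow and eye_centre below 0.045 m).
At the end, for the whole second after the job is handed in: The ring is inside the hook (round end within 22 mm of the ring centre), the gate shut (below 0.1 rad), the lens hangs within 0.35 rad of vertical, swinging little (below 0.35 m/s), and the three other lenses hang where they were (glass within 30 mm) (distance between hook_bow and eye_centre below 0.022 m and value of joint gate below 0.1 rad and angle between hook_bow's own y axis and vertical below 0.35 rad and linear speed of lens below 0.35 m/s and distance of each of hung_left_glass, hung_right_glass, hung_middle_glass from where it was at the start of the episode below 0.03 m); the robot touches nothing.
It fails at once if a hanging lens is knocked (its glass moved by more than 30 mm) (distance of any of hung_left_glass, hung_right_glass, hung_middle_glass from where it was at the start of the episode above 0.03 m).
It also fails if it takes over 51 s, if anything falls off the work surface, if the arm or the gripper's body presses on something with over 40 N, if the wrist force passes 120 N, or if a joint passes its speed limit or range.

## Working session

There is one attempt and no reset: what is moved stays moved. The work goes in short steps, Python scripts to look and compute and a shell command to move; the robot and the scene stay as the last step left them, time stands still between calls to the robot, and variables do not carry over. Pictures are saved under pics/ and viewed, at most 10 in all, crops included, and the job is handed in when it is done.

```bash
mkdir -p pics; ls
python3 - <<'E'
from workcell import robot
import cv2, numpy as np
s=robot.state(); print(s['t'],s['eef_pos'],np.round(s['ee_rot'],3).tolist())
for n in ("scene","side"):
    cv2.imwrite(f"pics/{n}0.png",robot.capture(n))
for n in ("scene","side","wrist"): print(robot.camera_model(n))
E
```

```text
pics
0.0 [ 0.2754599  -0.56033104  0.22140385] [[0.897, 0.441, -0.001], [0.441, -0.897, 0.002], [0.0, -0.002, -1.0]]
{'camera_matrix': array([[551.67201007,   0.        , 318.89673687],
       [  0.        , 551.67201007, 232.09647474],
       [  0.        ,   0.        ,   1.        ]]), 'distortion': array([-0.10100639,  0.        ,  0.        ,  0.        ,  0.        ]), 'R': array([[-0.83468351, -0.5506352 , -0.01021346],
       [-0.41495238,  0.64098506, -0.64571872],
       [ 0.36210214, -0.53473267, -0.76350705]]), 't': array([0.42596387, 0.30762292, 0.8616034 ])}
{'camera_matrix': array([[596.21781415,   0.        , 319.65435464],
       [  0.        , 596.21781415, 229.79651824],
       [  0.        ,   0.        ,   1.        ]]), 'distortion': array([0.01597638, 0.        , 0.        , 0.        , 0.        ]), 'R': array([[-0.94084535, -0.33771477, -0.02754571],
       [-0.10028712,  0.35519781, -0.92939604],
       [ 0.32365494, -0.87165547, -0.36805465]]), 't': array([0.49330954, 0.23477922, 0.98345428])}
{'camera_matrix': array([[368.42045663,   0.        , 322.28285969],
       [  0.        , 368.42045663, 238.88695162],
       [  0.        ,   0.        ,   1.        ]]), 'distortion': array([-0.05024381,  0.        ,  0.        ,  0.        ,  0.        ]), 'mount': array([[-2.37713147e-04, -9.55931658e-01, -2.93589182e-01,
         8.11742934e-02],
       [ 9.99999387e-01,  9.01522345e-05, -1.10321632e-03,
        -4.47834898e-05],
       [ 1.08106712e-03, -2.93589265e-01,  9.55931051e-01,
        -1.62601270e-01],
       [ 0.00000000e+00,  0.00000000e+00,  0.00000000e+00,
         1.00000000e+00]])}
```

View pics/scene0.png

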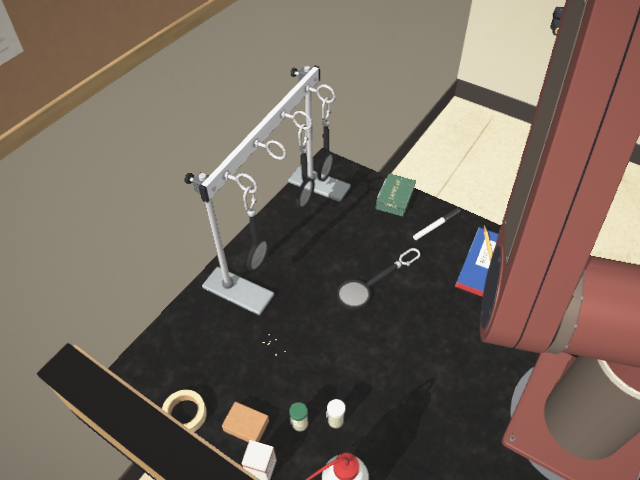

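View pics/side0.png

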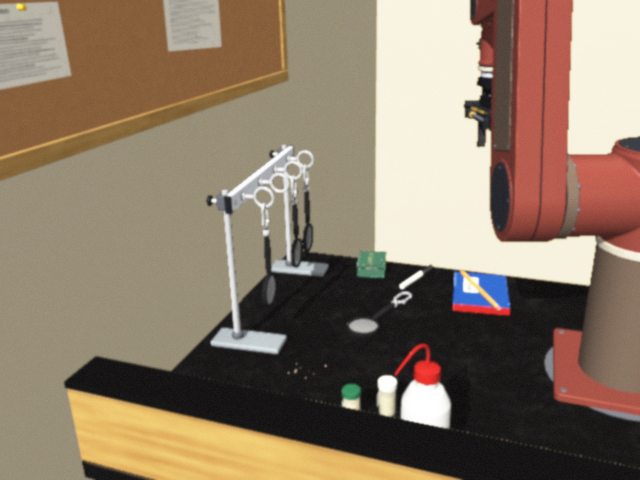

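The empty ring is the second from the left (+y end): scene (274,150), side (279,182). The loose lens has its glass at scene (354,293) and its hook at (410,257). I'll enlarge both for accurate pixel positions.

Run:
```python
import cv2, numpy as np
a=cv2.imread('pics/scene0.png');b=cv2.imread('pics/side0.png')
f=lambda im,x,y,w,h,W,H:cv2.resize(im[y:y+h,x:x+w],(W,H),interpolation=cv2.INTER_CUBIC)
# scene rail x225-345,y75-205 @? ; side rail 245-325 ,145-215
c=np.zeros((600,800,3),np.uint8)
c[:400,:400]=f(a,230,75,100,100+0,400,400)   # x4... covers y75-175
c[:400,400:]=f(b,245,140,80,80,400,400) # x5
c[400:,:400]=f(a,330,235,100,50+0,400,200) #x4
c[400:,400:]=f(b,340,285,80,40+0,400,200) #x5
cv2.imwrite('pics/comp.png',c)
```

```text
(no output)
```

View pics/comp.png

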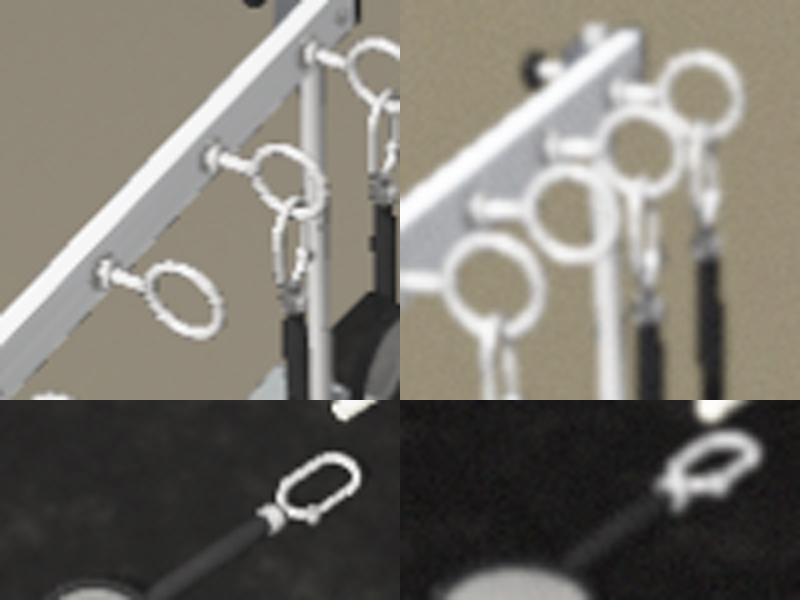

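The composite gives the ring centres in the scene view as (276,150), (302,120) and (325,93), and in the side view as (263.6,197.2), (279.2,182.6), (293,170) and (305.2,159.2). The loose lens's hook end is at scene (419,250.5), its ferrule at (398,264), and the gate hinge knob at (408.5,264.5), which puts the gate on the world -x side.

```bash
cat > h.py <<'E'
from workcell import robot
import cv2, numpy as np
from scipy.optimize import least_squares
def cam(n,s=None):
    m=robot.camera_model(n);K=m["camera_matrix"];D=m["distortion"]
    if n!="wrist": return K,D,np.array(m["R"]),np.array(m["t"])
    M=m["mount"];R=s["ee_rot"]@M[:3,:3];p=s["ee_rot"]@M[:3,3]+s["eef_pos"]
    return K,D,R.T,-R.T@p
def proj(c,X):
    K,D,R,t=c;return cv2.projectPoints(np.asarray(X,float).reshape(-1,1,3),cv2.Rodrigues(R)[0],t,K,D)[0][:,0]
def plane(c,uv,z):
    K,D,R,t=c;q=cv2.undistortPoints(np.array(uv,float).reshape(-1,1,2),K,D)[:,0]
    d=np.c_[q,np.ones(len(q))]@R;o=-R.T@t;return o+d*((z-o[2])/d[:,2])[:,None]
E
python3 - <<'E'
from h import *
A=cam("scene");B=cam("side")
# rings left->right
sc=np.array([[243.8,184],[276,150],[302,120.3],[324.8,93]]);sd=np.array([[263.6,197.2],[279.2,182.6],[293,170],[305.2,159.2]])
off=np.array([127.5,42.5,-42.5,-127.5])/1000
def rings(p): 
    y=np.array([-np.sin(p[2]),np.cos(p[2])]);return np.c_[p[:2]+off[:,None]*y,np.full(4,.275)]
def f(p): return np.r_[(proj(A,rings(p))-sc).ravel(),(proj(B,rings(p))-sd).ravel()]
r=least_squares(f,[.7,.1,0]);print(r.x,np.round(r.fun.reshape(-1,2),1).tolist());print(rings(r.x))
print(plane(A,[[354,293],[398,264.25],[419.2,250.5]],.006))
print(plane(B,[[363,326],[340+(665-400)/5,285+(490-400)/5],[340+(758-400)/5,285+(447-400)/5]],.006))
E
```

```text
[ 0.60535321 -0.05929825  0.08299262] [[1.8, -0.5], [-0.8, 0.4], [-0.4, 0.5], [0.7, 1.3], [-0.8, -0.5], [-0.4, -0.4], [-0.3, -0.4], [-0.3, -0.7]]
[[ 0.59478379  0.06776291  0.275     ]
 [ 0.60183007 -0.01694453  0.275     ]
 [ 0.60887635 -0.10165197  0.275     ]
 [ 0.61592263 -0.1863594   0.275     ]]
[[ 0.44028803 -0.01235625  0.006     ]
 [ 0.4032373  -0.11576612  0.006     ]
 [ 0.38401739 -0.16854995  0.006     ]]
[[ 0.43967362 -0.00788307  0.006     ]
 [ 0.40624747 -0.11231107  0.006     ]
 [ 0.37788737 -0.15969449  0.006     ]]
```

```bash
python3 -m crank '0 0.03 -0.033 0.006 -0.07;0 0.06 -0.066 0.012 -0.14;0 0.09 -0.098 0.018 -0.21;0 0.12 -0.131 0.024 -0.28;0 0.15 -0.163 0.03 -0.35;0 0.18 -0.196 0.036 -0.42;0 0.21 -0.229 0.042 -0.49;0 0.24 -0.261 0.048 -0.56;0 0.27 -0.294 0.054 -0.63;0 0.3 -0.327 0.06 -0.7;0 0.33 -0.36 0.066 -0.768;0 0.348 -0.379 0.07 -0.768' 20
python3 -m crank '0 0 0 0 0;0 0 0 0 0;0 0 0 0 0'
python3 - <<'E'
from h import *
s=robot.state();im=robot.capture("wrist");cv2.imwrite("pics/w1.png",im)
import pickle;pickle.dump(s,open("s1.pkl","wb"))
print(s['eef_pos'],np.degrees(np.arctan2(s['ee_rot'][1,0],s['ee_rot'][0,0])),s['joint_positions'])
c=cam("wrist",s);print(proj(c,[[.44,-.011,.006],[.42,-.066,.006],[.383,-.168,.006]]))
E
```

```text
t: 1.3
eef_pos: [0.4206, -0.0643, 0.1519]
ee_rot: [[0.336, 0.942, -0.001], [0.942, -0.336, 0.001], [0.001, -0.001, -1.0]]
force: [-0.3, -0.1, -0.1]
opening: 0.0868
finger_force: 0.0
t: 1.6
eef_pos: [0.4207, -0.0681, 0.1526]
ee_rot: [[0.34, 0.94, -0.0], [0.94, -0.34, -0.0], [-0.0, 0.0, -1.0]]
force: [0.2, 0.0, -0.1]
opening: 0.0869
finger_force: 0.0
[ 0.42068692 -0.06807879  0.15259144] 70.13395165945147 [-3.45607411e-01 -2.10877671e-01  2.09433719e+00 -4.23007892e-04
  1.25812854e+00  1.25065656e-03]
[[320.9031787  152.8773436 ]
 [320.85184919 221.92812271]
 [320.87000294 332.14213232]]
```

View pics/w1.png

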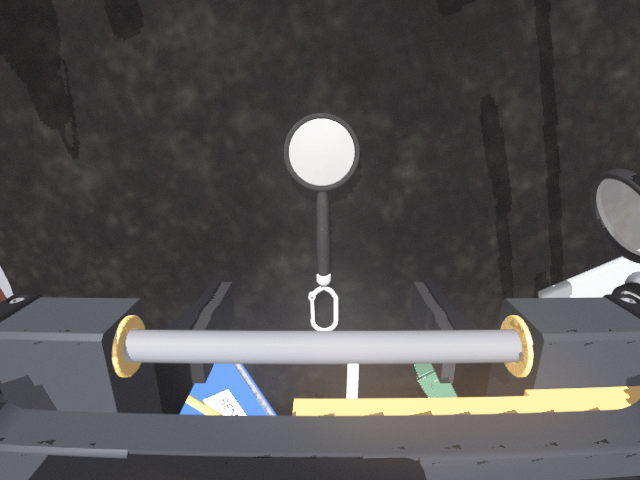

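The wrist view shows the glass at (321.5,152), the handle running from (322,192) to (323,274), the hook end at (323.5,331), and the hinge knob on the left at (311,296). This agrees with the estimate.

Run:
```python
from h import *
import pickle;s=pickle.load(open("s1.pkl","rb"));c=cam("wrist",s)
P=plane(c,[[321.5,152],[322.2,194],[323.2,274],[323.7,331.5]],.006);print(P)
u=P[3]-P[0];print(np.linalg.norm(u));u/=np.linalg.norm(u);print(np.degrees(np.arctan2(u[1],u[0])))
h=P[3]-.108*u;h2=P[0]+.059*u;print(h,h2);print(s['ee_rot'].T@(h-s['eef_pos']),s['ee_rot'].T@(h2-s['eef_pos']))
```

```text
[[ 0.44070156 -0.01050232  0.006     ]
 [ 0.42939595 -0.04345149  0.006     ]
 [ 0.40542681 -0.11238524  0.006     ]
 [ 0.3857791  -0.16825933  0.006     ]]
0.16704415876872103
-109.19535390814228
[ 0.42128842 -0.0662638   0.006     ] [ 0.42130294 -0.06622209  0.006     ]
[ 1.97039202e-03 -5.18116057e-05  1.46590656e-01] [ 2.01454776e-03 -5.23285087e-05  1.46590639e-01]
```

```bash
python3 -m crank '0 0.002 0 0.04 -0.012;0 0.002 0 0.08 -0.012;0 0.002 0 0.115 -0.012;0 0.002 0 0.135 -0.012;0 0.002 0 0.145 -0.012;0 0.002 0 0.15 -0.012;0 0.002 0 0.15 -0.012;255 0.002 0 0.15 -0.012;255 0.002 0 0.15 -0.012;255 0.002 0 0.15 -0.012;255 0.002 0 0.15 -0.012;255 0.002 0 0.15 -0.012' 50
python3 -m crank '255 0 0 0 0;255 0 0 0 0;255 0 0 0 0;255 0 0 -0.01 0;255 0 0 -0.03 0;255 0 0 -0.05 0;255 0 0 -0.05 0'
python3 - <<'E'
from h import *
s=robot.state();print(s['eef_pos'],np.round(s['ee_rot'],3).tolist(),s['opening'],s['t'],s['force'],s['moment'])
E
```

```text
t: 2.85
eef_pos: [0.4217, -0.0654, 0.0028]
ee_rot: [[0.328, 0.945, 0.001], [0.945, -0.328, -0.0], [0.0, 0.001, -1.0]]
force: [-0.6, 0.8, 0.2]
opening: 0.0552
finger_force: 0.0
t: 3.55
eef_pos: [0.424, -0.0662, 0.0557]
ee_rot: [[0.328, 0.945, 0.006], [0.945, -0.328, -0.002], [0.0, 0.006, -1.0]]
force: [0.2, -0.5, 0.6]
opening: 0.0024
finger_force: 0.0
[ 0.42399705 -0.06623172  0.05571525] [[0.328, 0.945, 0.006], [0.945, -0.328, -0.002], [0.0, 0.006, -1.0]] 0.002356080882665256 3.55 [ 0.15726519 -0.5162605   0.61446137] [-0.04564804 -0.10303365 -0.0182213 ]
```

The fingers were still closing when I lifted, so nothing was gripped. I'll reopen, go back up and look.

```bash
python3 -m crank '0 0 0 -0.04 0;0 0 0 -0.08 0;0 0 0 -0.1 0;0 0 0 -0.1 0;0 0 0 -0.1 0;0 0 0 -0.1 0;0 0 0 -0.1 0;0 0 0 -0.1 0;0 0 0 -0.1 0;0 0 0 -0.1 0'
python3 - <<'E'
from h import *
import pickle
s=robot.state();im=robot.capture("wrist");cv2.imwrite("pics/w2.png",im[100:360,200:440]);pickle.dump(s,open("s2.pkl","wb"));print(s['eef_pos'],s['opening'])
E
```

```text
t: 4.55
eef_pos: [0.4213, -0.0653, 0.1522]
ee_rot: [[0.328, 0.945, -0.001], [0.945, -0.328, 0.0], [0.0, -0.001, -1.0]]
force: [-0.1, 0.6, 0.5]
opening: 0.0746
finger_force: 0.0
[ 0.42133841 -0.06533093  0.1522056 ] 0.07462721130448592
```

View pics/w2.png

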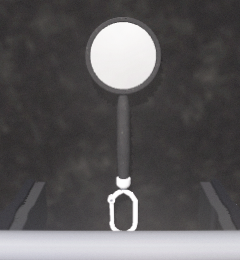

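The lens is undisturbed and lined up with the gripper: glass (323,156), hook end (323,330). This time I'll grip and wait for the fingers to close.

```bash
python3 -m crank '70 0 0 0.05 0;90 0 0 0.09 0;120 0 0 0.12 0;140 0 0 0.135 0;140 0 0 0.145 0;140 0 0 0.15 0;140 0 0 0.15 0;255 0 0 0.15 0;255 0 0 0.15 0;255 0 0 0.15 0;255 0 0 0.15 0;255 0 0 0.15 0' 50
python3 -m crank '255 0 0 0 0;255 0 0 0 0;255 0 0 0 0;255 0 0 0 0'
```

```text
t: 5.8
eef_pos: [0.4218, -0.0655, 0.0029]
ee_rot: [[0.328, 0.945, 0.001], [0.945, -0.328, -0.0], [-0.0, 0.001, -1.0]]
force: [-0.6, 0.6, 0.8]
opening: 0.012
finger_force: 50.0
t: 6.2
eef_pos: [0.4219, -0.0655, 0.0029]
ee_rot: [[0.328, 0.945, 0.001], [0.945, -0.328, -0.0], [0.0, 0.001, -1.0]]
force: [-1.0, 1.2, 6.2]
opening: 0.0119
finger_force: 50.0
```

```bash
python3 -m crank '255 0 0 -0.01 0;255 0 0 -0.04 0;255 0 0 -0.08 -0.1;255 0.01 0 -0.12 -0.25;255 0.02 0 -0.16 -0.4;255 0.03 0 -0.2 -0.55;255 0.04 0 -0.23 -0.7;255 0.05 -0.01 -0.25 -0.85;255 0.06 -0.012 -0.269 -1;255 0.064 -0.012 -0.269 -1.15;255 0.064 -0.012 -0.269 -1.3;255 0.064 -0.012 -0.269 -1.44'
python3 -m crank '255 0 0 0 -0.14;255 0 0 0 -0.28;255 0 0 0 -0.42;255 0 0 0 -0.51;255 0 0 0 -0.548;255 0 0 0 -0.548;255 0 0 0 -0.548'
python3 - <<'E'
from h import *
import pickle
s=robot.state();im=robot.capture("wrist");cv2.imwrite("pics/w3.png",im);pickle.dump(s,open("s3.pkl","wb"))
R=s['ee_rot'];print(s['eef_pos'],np.degrees(np.arctan2(R[1,0],R[0,0])),s['opening'],s['finger_force'],s['joint_positions'])
c=cam("wrist",s);p=s['eef_pos']+R@np.array([-.101,0,-.003]);print(p,proj(c,[p,[.6018,-.0169,.275],[.5948,.0678,.275]]))
E
```

```text
t: 7.4
eef_pos: [0.4307, -0.0007, 0.2718]
ee_rot: [[-0.897, 0.442, -0.0], [0.442, 0.897, 0.0], [0.0, -0.0, -1.0]]
force: [-0.3, -0.2, -1.5]
opening: 0.0116
finger_force: 50.0
t: 8.1
eef_pos: [0.4309, -0.0009, 0.2716]
ee_rot: [[-0.997, -0.082, -0.0], [-0.082, 0.997, 0.0], [0.0, 0.0, -1.0]]
force: [-0.0, -1.1, 0.0]
opening: 0.0119
finger_force: 50.0
[ 0.43086168 -0.00094792  0.27156265] -175.3010652258716 0.011883766109005291 49.99854505062103 [-1.85664039e-01 -2.93070973e-01  1.93450466e+00  1.49039431e-05
  1.50043738e+00 -1.83847329e+00]
[0.53152302 0.0073258  0.27453593] [[321.82280542 461.71013667]
 [274.81659847 541.36851403]
 [408.42471492 540.51611057]]
```

View pics/w3.png

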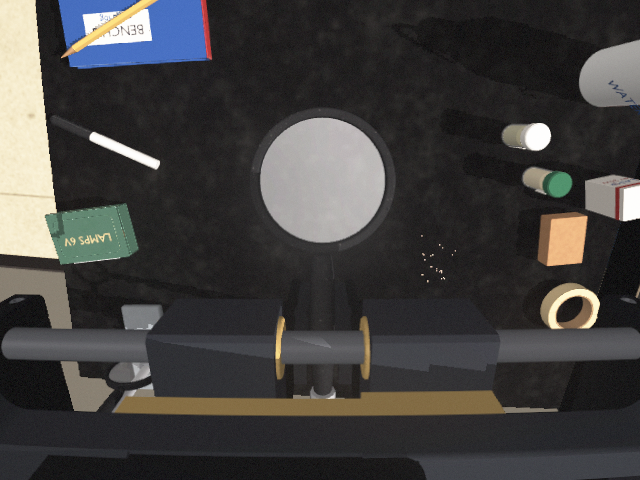

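The wrist camera doesn't see the ring from here: it shows the held glass at (322,180) and the bench. The scene and side cameras will have to do. I'm moving the hook to beside the ring, at +30 mm along the rail.

```bash
python3 -m crank '255 -0.02 0 0 0;255 -0.04 0 0 0;255 -0.055 0 0 0;255 -0.064 0 0 0;255 -0.066 0 0 0;255 -0.066 0 0 0;255 -0.066 0 0 0'
python3 - <<'E'
from h import *
import pickle
s=robot.state();a=robot.capture("scene");b=robot.capture("side");cv2.imwrite("pics/a4.png",a);cv2.imwrite("pics/b4.png",b);pickle.dump(s,open("s4.pkl","wb"))
f=lambda im,x,y,w,h,W,H:cv2.resize(im[y:y+h,x:x+w],(W,H),interpolation=cv2.INTER_CUBIC)
c=np.hstack([f(a,245,115,80,80,400,400),f(b,250,150,80,80,400,400)]);cv2.imwrite("pics/c4.png",c)
R=s['ee_rot'];p=s['eef_pos'];H=lambda x,y:p+R@np.array([-.101-y,-x,-.003])   # lens x = -tool y, lens y=-tool x
P=[H(0,0),H(0,.007),H(11e-3,-.031),H(11e-3,-.008),H(-11e-3,-.02)]
print(p);print(proj(cam("scene"),P));print(proj(cam("side"),P))
E
```

```text
t: 8.85
eef_pos: [0.4964, 0.0045, 0.2715]
ee_rot: [[-0.997, -0.083, -0.0], [-0.083, 0.997, -0.0], [0.0, 0.0, -1.0]]
force: [-0.1, 0.4, -0.8]
opening: 0.012
finger_force: 50.0
[0.49639648 0.00446682 0.27149186]
[[266.34851011 162.39762966]
 [262.58129661 160.98525223]
 [286.93856101 164.46695019]
 [274.38521986 159.80432139]
 [273.50243083 170.80008791]]
[[274.66001342 187.44419594]
 [270.95295443 187.23890202]
 [293.07530752 186.51563999]
 [280.86708123 185.85056143]
 [283.38051097 189.90604839]]
```

View pics/c4.png

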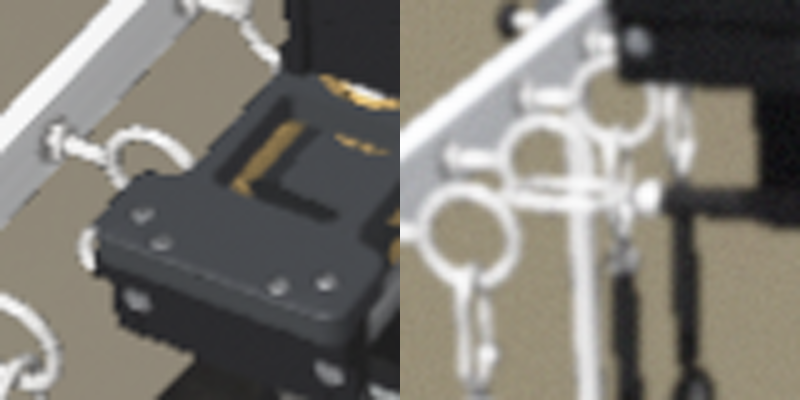

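In the side view the hook end is at (271.6,188), against a prediction of (271,187.2). The ring centre there is (279,181.5). The gripper hides the hook in the scene view. I'll recheck the ring's position from its own pixels.

Run:
```python
from h import *
import pickle
A=cam("scene");B=cam("side")
print(plane(A,[[276,150]],.275),plane(B,[[279.2,182.6]],.275))
f=lambda X:np.r_[(proj(A,X)-[276,150]).ravel(),(proj(B,X)-[279.2,182.6]).ravel()]
r=least_squares(f,[.6,0,.275]);E=r.x;print(E,r.fun)
s=pickle.load(open("s4.pkl","rb"));bow=s['eef_pos']+s['ee_rot']@[-.101,0,-.003]
print("bow rel in tool",s['ee_rot'].T@(bow-E), s['ee_rot'].T@(bow-[.6018,-.0169,.275]))
```

```text
[[ 0.60122495 -0.01837657  0.275     ]] [[ 0.60009921 -0.01471318  0.275     ]]
[ 0.60246111 -0.01988918  0.2732818 ] [ 0.0117773   0.0063468  -0.01416089 -0.0059117 ]
bow rel in tool [ 0.00267854  0.03306808 -0.00115997] [0.0022668  0.03003431 0.00055792]
```

```bash
python3 -m crank '255 -0.001 -0.005 0 0;255 -0.001 -0.01 0 0;255 -0.001 -0.013 0 0;255 -0.001 -0.016 0 0;255 -0.001 -0.019 0 0;255 -0.001 -0.022 0 0;255 -0.001 -0.025 0 0;255 -0.001 -0.028 0 0;255 -0.001 -0.028 0 0'
python3 - <<'E'
from h import *
import pickle
s=robot.state();b=robot.capture("side")
c=cv2.resize(b[150:230,250:330],(480,480),interpolation=cv2.INTER_CUBIC);cv2.imwrite("pics/c5.png",c)
print(s['force'],s['moment'],s['eef_pos'],s['ee_rot'].T@(s['eef_pos']+s['ee_rot']@[-.101,0,-.003]-[.6016,-.018,.275]))
E
```

```text
t: 9.85
eef_pos: [0.5001, -0.0236, 0.2715]
ee_rot: [[-0.997, -0.083, -0.0], [-0.083, 0.997, 0.0], [0.0, 0.0, -1.0]]
force: [-0.7, 1.2, -0.0]
opening: 0.0119
finger_force: 50.0
[-0.66797957  1.18143282 -0.01836256] [0.3251978  0.05865517 0.11535371] [ 0.50013208 -0.0235549   0.27148995] [0.00057763 0.00287695 0.00055312]
```

View pics/c5.png

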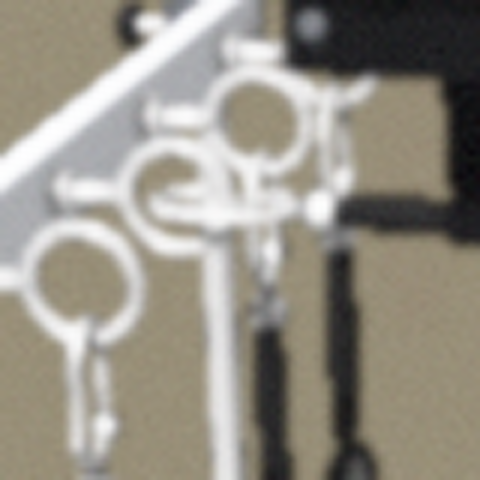

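The hook's end is inside the ring at about crop (165,205). The +y force is 1.2 N, so the gate is pressed. Now I'll draw the hook back toward its handle.

```bash
python3 -m crank '255 0.004 0 0 0;255 0.008 0 0 0;255 0.012 0 0 0;255 0.015 0 0 0;255 0.015 0 0 0'
python3 -m crank '255 0.001 0 0 0;255 0.002 0 0 0;255 0.002 0 0 0'
python3 - <<'E'
from h import *
s=robot.state();b=robot.capture("side")
c=cv2.resize(b[150:230,250:330],(480,480),interpolation=cv2.INTER_CUBIC);cv2.imwrite("pics/c6.png",c)
print(s['force'],s['moment'],s['eef_pos'],s['ee_rot'].T@(s['eef_pos']+s['ee_rot']@[-.101,0,-.003]-[.6016,-.018,.275]))
E
```

```text
t: 10.4
eef_pos: [0.4854, -0.025, 0.2719]
ee_rot: [[-0.997, -0.083, 0.001], [-0.083, 0.997, -0.001], [-0.001, -0.001, -1.0]]
force: [1.3, -1.8, -1.9]
opening: 0.0118
finger_force: 50.0
t: 10.7
eef_pos: [0.485, -0.0251, 0.2723]
ee_rot: [[-0.997, -0.083, 0.005], [-0.083, 0.997, -0.001], [-0.004, -0.001, -1.0]]
force: [7.4, -0.7, -2.5]
opening: 0.0119
finger_force: 50.0
[ 7.38231626 -0.70622096 -2.54277907] [-0.05955664 -1.37382329 -0.10150344] [ 0.48497602 -0.02508497  0.27225624] [ 0.0158212   0.00259921 -0.00078   ]
```

View pics/c6.png

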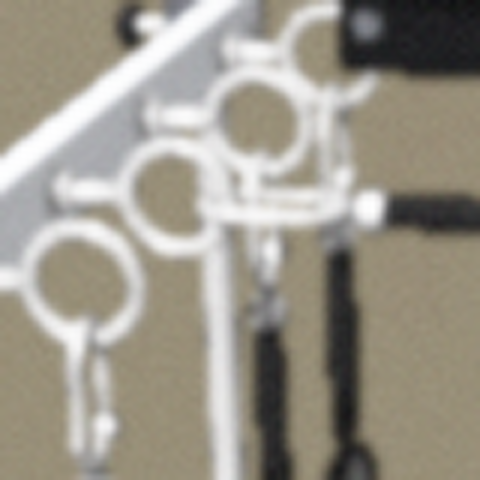

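The pull reads 7.4 N, and the ring bar now sits in the hook's round end at crop (215,200). The sideways gate force is gone. Next I'll ease the grip and swing the lens down around the ring, letting it pivot between the pads.

```bash
python3 -m crank '255 -0.002 0 0 0;255 -0.002 0 0 0;255 -0.002 0 0.01 0;255 -0.004 0 0.02 0;255 -0.006 0 0.03 0;255 -0.009 0 0.04 0;255 -0.009 0 0.04 0' 5
python3 - <<'E'
from h import *
s=robot.state();b=robot.capture("side")
c=cv2.resize(b[140:300,250:410],(560,560),interpolation=cv2.INTER_CUBIC);cv2.imwrite("pics/c7.png",c)
print(s['force'],s['moment'],s['eef_pos'])
E
```

```text
t: 11.45
eef_pos: [0.4919, -0.0238, 0.2296]
ee_rot: [[-0.997, -0.083, -0.002], [-0.083, 0.997, 0.001], [0.002, 0.001, -1.0]]
force: [1.3, -1.1, -0.9]
opening: 0.0128
finger_force: 5.0
[ 1.26247307 -1.07160814 -0.92448296] [ 0.03547699 -0.27179639  0.03788866] [ 0.49190947 -0.02380436  0.22956674]
```

View pics/c7.png

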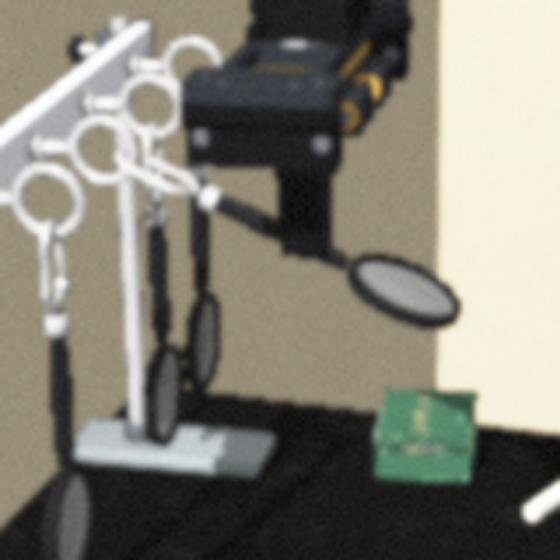

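The lens hangs on the ring and pivots in the grip: ring at crop (105,150), glass at (405,290), gripper clear of the rail. I'll continue down to about 50°, then release and back away toward the robot.

```bash
python3 -m crank '255 -0.003 0 0.008 0;255 -0.008 0 0.018 0;255 -0.014 0 0.028 0;255 -0.021 0 0.036 0;255 -0.028 0 0.044 0;255 -0.033 0 0.049 0;255 -0.034 0 0.05 0;255 -0.034 0 0.05 0;255 -0.034 0 0.05 0' 4
python3 -m crank '60 0 0 0 0;60 0 0 0 0;60 0.03 0 0 0;60 0.07 0 0 0;0 0.11 0 0 0;0 0.13 0 -0.02 0;0 0.13 0 -0.05 0;0 0.13 0 -0.05 0'
python3 -m crank '0 0 0 0 0;0 0 0 0 0;0 0 0 0 0;0 0 0 0 0;0 0 0 0 0;0 0 0 0 0;0 0 0 0 0;0 0 0 0 0;0 0 0 0 0;0 0 0 0 0;0 0 0 0 0;0 0 0 0 0'
python3 -m crank '0 0 0 0 0;0 0 0 0 0;0 0 0 0 0;0 0 0 0 0;0 0 0 0 0;0 0 0 0 0;0 0 0 0 0;0 0 0 0 0;0 0 0 0 0;0 0 0 0 0;0 0 0 0 0;0 0 0 0 0'
python3 - <<'E'
from h import *
ims=[]
for i in range(4):
    b=robot.capture("side");ims.append(b);[robot.capture("scene") for _ in range(2)]
a=robot.capture("scene")
L=np.hstack([cv2.resize(b[140:310,230:310],(190,404),interpolation=cv2.INTER_CUBIC) for b in ims])
cv2.imwrite("pics/c8.png",L)
d=[cv2.absdiff(ims[0],x)[140:310,230:330].max(axis=2) for x in ims[1:]];print([int((x>40).sum()) for x in d],robot.state()['t'])
E
```

```text
t: 12.4
eef_pos: [0.5261, -0.0211, 0.1817]
ee_rot: [[-0.997, -0.083, -0.0], [-0.083, 0.997, 0.0], [0.0, 0.0, -1.0]]
force: [-0.2, 0.2, 0.2]
opening: 0.0125
finger_force: 4.0
t: 13.2
eef_pos: [0.3985, -0.0327, 0.2361]
ee_rot: [[-0.997, -0.083, 0.008], [-0.083, 0.997, -0.002], [-0.008, -0.003, -1.0]]
force: [0.6, 0.2, 0.5]
opening: 0.0684
finger_force: 0.0
t: 14.4
eef_pos: [0.3966, -0.032, 0.2316]
ee_rot: [[-0.997, -0.083, 0.0], [-0.083, 0.997, -0.0], [-0.0, -0.0, -1.0]]
force: [-0.6, 0.6, -0.1]
opening: 0.0871
finger_force: 0.0
t: 15.6
eef_pos: [0.3966, -0.032, 0.2316]
ee_rot: [[-0.997, -0.083, 0.0], [-0.083, 0.997, -0.0], [-0.0, -0.0, -1.0]]
force: [0.8, 0.4, -0.6]
opening: 0.087
finger_force: 0.0
[1144, 1246, 1138] 16.25
```

View pics/c8.png

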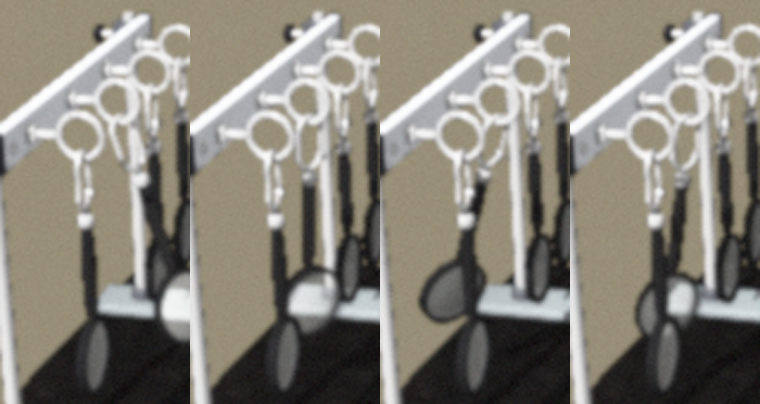

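The lens hangs in the ring and is swinging in its own plane, and the neighbours are still. I'll wait for the swing to die down.

```bash
Z='0 0 0 0 0;0 0 0 0 0;0 0 0 0 0;0 0 0 0 0;0 0 0 0 0;0 0 0 0 0'; true
python3 -m crank '0 0 0 0 0;0 0 0 0 0;0 0 0 0 0;0 0 0 0 0;0 0 0 0 0;0 0 0 0 0;0 0 0 0 0;0 0 0 0 0;0 0 0 0 0;0 0 0 0 0;0 0 0 0 0;0 0 0 0 0' >/dev/null
python3 -m crank '0 0 0 0 0;0 0 0 0 0;0 0 0 0 0;0 0 0 0 0;0 0 0 0 0;0 0 0 0 0;0 0 0 0 0;0 0 0 0 0;0 0 0 0 0;0 0 0 0 0;0 0 0 0 0;0 0 0 0 0' >/dev/null
python3 -m crank '0 0 0 0 0;0 0 0 0 0;0 0 0 0 0;0 0 0 0 0;0 0 0 0 0;0 0 0 0 0;0 0 0 0 0;0 0 0 0 0;0 0 0 0 0;0 0 0 0 0;0 0 0 0 0;0 0 0 0 0' >/dev/null
python3 -m crank '0 0 0 0 0;0 0 0 0 0;0 0 0 0 0;0 0 0 0 0;0 0 0 0 0;0 0 0 0 0;0 0 0 0 0;0 0 0 0 0;0 0 0 0 0;0 0 0 0 0;0 0 0 0 0;0 0 0 0 0' >/dev/null
python3 -m crank '0 0 0 0 0;0 0 0 0 0;0 0 0 0 0;0 0 0 0 0;0 0 0 0 0;0 0 0 0 0;0 0 0 0 0;0 0 0 0 0;0 0 0 0 0;0 0 0 0 0;0 0 0 0 0;0 0 0 0 0' >/dev/null
python3 -m crank '0 0 0 0 0;0 0 0 0 0;0 0 0 0 0;0 0 0 0 0;0 0 0 0 0;0 0 0 0 0;0 0 0 0 0;0 0 0 0 0;0 0 0 0 0;0 0 0 0 0;0 0 0 0 0;0 0 0 0 0' >/dev/null
python3 -m crank '0 0 0 0 0;0 0 0 0 0;0 0 0 0 0;0 0 0 0 0;0 0 0 0 0;0 0 0 0 0;0 0 0 0 0;0 0 0 0 0;0 0 0 0 0;0 0 0 0 0;0 0 0 0 0;0 0 0 0 0' >/dev/null
python3 -m crank '0 0 0 0 0;0 0 0 0 0;0 0 0 0 0;0 0 0 0 0;0 0 0 0 0;0 0 0 0 0;0 0 0 0 0;0 0 0 0 0;0 0 0 0 0;0 0 0 0 0;0 0 0 0 0;0 0 0 0 0'
python3 - <<'E'
from h import *
ims=[]
for i in range(20): ims.append(robot.capture("side"))
d=[int((cv2.absdiff(ims[0],x)[140:330,230:330].max(axis=2)>40).sum()) for x in ims[1:]];print(d,robot.state()['t'])
k=int(np.argmax(d))+1
L=np.hstack([cv2.resize(b[140:310,230:310],(260,552),interpolation=cv2.INTER_CUBIC) for b in (ims[0],ims[k],ims[k//2])])
cv2.imwrite("pics/c9.png",L)
E
```

```text
t: 25.85
eef_pos: [0.3966, -0.032, 0.2315]
ee_rot: [[-0.997, -0.083, -0.0], [-0.083, 0.997, 0.0], [0.0, 0.0, -1.0]]
force: [0.2, 0.6, 1.6]
opening: 0.0869
finger_force: 0.0
[0, 0, 0, 0, 0, 0, 0, 0, 0, 0, 0, 0, 0, 0, 0, 0, 0, 0, 0] 26.85
```

The last 20 frames are identical, so the swing has stopped. I've also used up my picture views (one over the 10 allowed, in fact), so I'll check numerically that the lens hangs vertical and the neighbours haven't moved.

Run:
```python
from h import *
b=robot.capture("side");B=cam("side")
d=(cv2.absdiff(b,cv2.imread("pics/side0.png")).max(axis=2)>40)[140:335,225:335].astype(np.uint8)
n,l,st,ce=cv2.connectedComponentsWithStats(d)
for i in range(1,n):
    if st[i,4]>8: print(st[i,:4]+[225,140,0,0],st[i,4],ce[i]+[225,140])
E=np.array([.6016,-.018,.275])
for z in (.0165,.07,.118,.1765,.2085): print(z,proj(B,E-[0,0,z])[0])
```

```text
[273 191   6  20] 51 [275. 200.]
[280 205   5   7] 19 [282.42105263 208.63157895]
[271 218  24  50] 441 [281.84126984 248.41043084]
[293 267   4   7] 25 [294.64 270.32]
[272 270  21  14] 183 [281.66666667 276.08196721]
0.0165 [279.63105249 190.61377297]
0.07 [281.12405914 217.815207  ]
0.118 [282.41735583 241.41535822]
0.1765 [283.93787446 269.20634905]
0.2085 [284.74500381 283.9781054 ]
```

```bash
python3 -c "
from workcell import robot
print(robot.close_job())"
```

```text
the job is handed in; nothing more can be done
None
```

The hand lens hangs still and upright from the empty ring with the neighbouring lenses unmoved, and I handed the job in at about 27 s; the shut gate is inferred from the force readings, I viewed 11 pictures (one over the limit of 10), and the first grasp missed and was repeated.

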